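# Set the jeweller's forming blocks on their rubber pads

## Robot

A 7-joint arm with a two-finger parallel gripper is mounted at the origin on the work surface. World frame = base frame: x ahead of the robot, y to its left, z up, the work surface at z = 0. Lengths are in m, angles in rad, forces in N, time in s.
With the tool pointing down it reaches from about 0.4 to 0.85 m from the base axis. Payload 4.4 kg.
Tool frame: the origin (TCP) lies on the centre line of the jaws, within the pads' length; the fingertips stand 8 mm ahead of it and the grasp point (between the pads) lies 11 mm behind it; z points along the fingers, y is the line along which they close (so a half turn about z gives the same grasp; the last joint's range is limited). The gripper opens to 94 mm and grips with 3 to 60 N. Pads are 16 mm wide; open, the fingers measure 119 mm over their backs; the gripper's body (75 mm by 177 mm) begins 78 mm behind the grasp point.
Start: joints at [-1.326, 0.628, 0.038, 1.517, -0.027, 0.996, -0.02], TCP at [0.199, 0.619, 0.213] pointing down, gripper open.
Joint ranges: [-3.06, 3.06], [-0.37, 2.12], [-1.25, 1.32], [0.18, 2.47], [-1.1, 4.24], [0.23, 1.98], [-2.94, 2.94]. Speed limits (rad/s): [2.57, 2.57, 3.14, 3.14, 3.14, 3.14, 3.14].

## Interface

Orientations are given as [roll, pitch, yaw] about the fixed x, y, z axes, in that order (R = Rz(yaw) Ry(pitch) Rx(roll)).
In Python, from plant import observe, imaging, sign_off, nets gives the robot as it stands.
- The arm moves only by the tool apply_moves, never from a script. Its argument "series" is a list of rows, each an object of numbers: "dx", "dy", "dz": the shift along the tool's x, y, z normalised to -1 to 1, where 1 is 50 cm; "roll": the turn about the tool's z normalised to -1 to 1, where 1 is 90 degrees. In form: [{"dx": .., "dy": .., "dz": .., "roll": ..}, ...]. A call has 1 to 12 rows; each row is the pose to reach, as a shift and turn from the pose commanded when the call began, along the tool's axes at that moment; what a row does not reach only later rows make up. A row lasts 1/8 s, in which the tool goes at most 62.5 mm and 10.7 degrees, less where a joint would pass 70% of its speed; a pose out of reach is approached as far as the arm can. A call with a number of a shift or a turn outside -1 to 1 is refused whole. A call with a gripper value outside its range is refused whole. "claw" is the opening, from 0 (shut) to 1 (fully open), set as the call begins (left out, the last holds). The fingers move at their own pace and stop on an object; "newtons" is the grip in N (left out, the last holds). Time passes only in rows, so rows that repeat a pose let the fingers close. It gives the time, the measured TCP pose, the force, the opening and the grip force at its end, in the units of the state.
- observe(): the state, without advancing time (a new reading comes with each control period).
- imaging.snapshot(name): name is "scene" or "side" or "wrist"; returns a dict with "frame" (420x560x3 uint8, red, green, blue), "depth" (420x560 float32, m along the optical axis (not along the pixel's ray), 0 where there is no reading), "K" (3x3 intrinsics, pixels), "R" (3x3) and "t" (3): a world point X has camera coordinates R X + t. Camera axes: x right, y down, z forward; pixel columns grow to the right and rows downward; lengths in m; the calibration is good to about 2 mm. The wrist camera is an equidistant fisheye: a pixel r from the principal point sees the ray r / f radians off the axis. A picture is of the moment at which its call begins.
- sign_off(): hands the job in; it is judged then, once.
Trained networks look in a picture, given as the dict that the camera call returned (one of the last four; its "shot" number tells which), for a name from the list of things; names that differ only in an ending like _2 or _b are one class to them, and where a whole thing is asked for, a point or a joint stands for the part that bears it (a point fixed in the world has none). Each returns a list of dicts, best first, with "p" (0 to 1); they miss things now and then, are a little off and sometimes report something else, mostly with a low value. They report only what shows in the picture. A call takes as long as a camera call. They do not tell look-alikes from the thing itself.
- nets.search_frame(target, picture): "box" ([centre column, centre row, width, height] in pixels, round what is visible of it).
- nets.pinpoint(target, picture): "position" ([row, column] in pixels: a listed point, or the origin of a listed thing).
The state is a dict: "time_s": time; "q": joint angles; "qd": joint speeds; "effort": joint torques, N m; "eef_pos": TCP position; "orientation": TCP orientation; "force": force on the tool from outside, world axes, zero at the start; "moment": the same for the moment, N m; "gripper_width": finger opening in m; "finger_force": force on a finger pad.
Only numpy, scipy, OpenCV 4.12 (cv2) and the standard library are available. Lean on these libraries where they do the work, as an engineer would, in place of code of your own. Each camera call takes 0.05 s, during which the arm holds its last target. There are 200 camera calls.

## Task

Get the jeweller's bench ready for hammering: set each of the four steel blocks (dapping cube, round bench block, grooved swage block, horn anvil) on the rubber pad cut to the shape of its base, upright, centred and squared up with the pad so that rubber shows evenly all round its base (either way round will do). Set them down gently, without dropping them, and leave the spirit lamp and the dish of rings where they stand.

Things in the scene. Friction and masses are not known exactly. Their poses are not given: they have to be found in the camera images.
- dapping_block: Steel doming (dapping) block, loose: a 46 mm cube with one large dished hollow, 32 mm across, in its top and round hollows on its sides. Origin: centre of its underside; z up. x and y are square to its sides. About 0.7 kg. Starts upright on the bench.
- round_block: Round steel bench block, loose: a plain bright disc, 64 mm across, 22 mm high. Origin: centre of its underside; z up. About 0.5 kg. Starts flat on the bench.
- swage_block: Steel swage block, loose: an oblong bar 88 mm long (x), 40 mm wide (y), 28 mm high, with five grooves of falling width (18 to 6 mm, up to 10 mm deep) running across its top along y; its two long sides are flat, full height. Origin: centre of its underside; z up. About 0.65 kg. Starts flat on the bench, grooves up.
- horn_anvil: Small steel anvil, loose, 53 mm high, dark, bright on top. Foot 68 (x) x 40 (y) x 13 mm, ends fully rounded; waist 20 mm wide; top block from 36 to 53 mm up, flat-sided, 30 mm wide (y), x = -30 to +22 mm; round horn on to x = +53 mm, square heel to x = -50 mm. Origin: centre of the foot's underside; z up, +x to the horn. About 0.6 kg. Starts upright on the bench.
- square_pad: Black rubber pad for the dapping block, fixed to the bench: 66 mm square, 6 mm thick. Origin: centre of its underside; z up. x and y are square to its edges.
- round_pad: Black rubber pad for the round bench block, fixed to the bench: round, 84 mm across, 6 mm thick. Origin: centre of its underside; z up. 
- long_pad: Black rubber pad for the swage block, fixed to the bench: oblong with square corners, 108 mm long (x), 60 mm wide (y), 6 mm thick. Origin: centre of its underside; z up. 
- oval_pad: Black rubber pad for the anvil, fixed to the bench: 88 mm long (x), 60 mm wide (y), its ends fully rounded like the anvil's foot, 6 mm thick. Origin: centre of its underside; z up. 
- spirit_lamp: Small glass spirit lamp with a brass cap, loose, 62 mm across, 82 mm high, 0.16 kg. To be left alone. Origin: centre of its underside; z up. 
- ring_dish: White ceramic dish of finished rings, loose, 70 mm across, 18 mm high, 0.11 kg. To be left alone. Origin: centre of its underside; z up. 
Mind the look-alikes: they are no part of the job. What is shaped like the oval_pad but orange or red is not meant.

How it is judged:
At the end, for the whole second after the job is handed in: Each block rests on its own pad, base centre within 11 mm of the pad's centre and 3 to 9 mm above the bench, upright within 0.1 rad, squared to the pad within 0.14 rad (either way round; any quarter turn for the cube, any turn for the round block), released and at rest (horizontal distance between dapping_block and square_pad below 0.011 m and z of dapping_block in the frame of square_pad between 0.003 and 0.009 m and angle between each of dapping_block, round_block, swage_block, horn_anvil's own z axis and vertical below 0.1 rad and linear speed of each of dapping_block, round_block, swage_block, horn_anvil below 0.02 m/s and (angle between the x axis of dapping_block and the x axis of square_pad, either way round below 0.14 rad or angle between the y axis of dapping_block and the x axis of square_pad, either way round below 0.14 rad) and horizontal distance between round_block and round_pad below 0.011 m and z of round_block in the frame of round_pad between 0.003 and 0.009 m and horizontal distance between swage_block and long_pad below 0.011 m and z of swage_block in the frame of long_pad between 0.003 and 0.009 m and angle between the x axis of swage_block and the x axis of long_pad, either way round below 0.14 rad and horizontal distance between horn_anvil and oval_pad below 0.011 m and z of horn_anvil in the frame of oval_pad between 0.003 and 0.009 m and angle between the x axis of horn_anvil and the x axis of oval_pad, either way round below 0.14 rad); the robot touches nothing.
It fails at once if the spirit lamp is shifted more than 15 mm or tipped (distance of spirit_lamp from where it was at the start of the episode above 0.015 m or angle between spirit_lamp's own z axis and vertical above 0.4 rad).
It fails at once if the ring dish is shifted more than 15 mm or tipped (distance of ring_dish from where it was at the start of the episode above 0.015 m or angle between ring_dish's own z axis and vertical above 0.4 rad).
It fails at once if a block is dropped or slammed on its pad (comes down on it faster than 0.5 m/s, as in a fall of 13 mm) ((horizontal distance between dapping_block and square_pad below 0.06 m and z of dapping_block in the frame of square_pad below 0.03 m and linear speed of dapping_block above 0.5 m/s) or (horizontal distance between round_block and round_pad below 0.06 m and z of round_block in the frame of round_pad below 0.03 m and linear speed of round_block above 0.5 m/s) or (horizontal distance between swage_block and long_pad below 0.06 m and z of swage_block in the frame of long_pad below 0.03 m and linear speed of swage_block above 0.5 m/s) or (horizontal distance between horn_anvil and oval_pad below 0.06 m and z of horn_anvil in the frame of oval_pad below 0.03 m and linear speed of horn_anvil above 0.5 m/s)).
It also fails if it takes over 112 s, if anything falls off the work surface, if the arm or the gripper's body presses on something with over 40 N, if the wrist force passes 120 N, or if a joint passes its speed limit or range.

## Working session

There is one attempt and no reset: what is moved stays moved. The work goes in short steps, Python scripts to look and compute and a tool call to move; the robot and the scene stay as the last step left them, time stands still between calls to the robot, and variables do not carry over. Pictures are saved under pics/ and viewed, at most 14 in all, crops included, and the job is handed in when it is done.

Besides the shell and the picture viewer there is one more tool, called as name(argument=value, ...) on one line, values as JSON. apply_moves: Moves the arm, as the interface text tells. Its arguments: {"type":"object","properties":{"series":{"type":"array"},"claw":{"type":"number"},"newtons":{"type":"number"}},"required":["series"]}

```bash
mkdir -p pics; ls; cat > h.py <<'E'
import numpy as np, cv2
from plant import observe, imaging, sign_off, nets
def save(p,n,crop=None,s=1):
    f=p["frame"][:,:,::-1]
    if crop: a,b,c,d=crop; f=f[a:b,c:d]
    if s!=1: f=cv2.resize(f,None,fx=s,fy=s,interpolation=cv2.INTER_CUBIC)
    cv2.imwrite("pics/"+n,f)
def cloud(p):
    d=p["depth"]; v,u=np.mgrid[:d.shape[0],:d.shape[1]]; K=p["K"]
    c=np.stack([(u-K[0,2])/K[0,0]*d,(v-K[1,2])/K[1,1]*d,d],-1)
    return (c-p["t"])@p["R"]   # R^T (c-t)
E
python3 - <<'E'
from h import *
s=observe(); print({k:np.round(v,3).tolist() for k,v in s.items()})
for n in("scene","side"):
    p=imaging.snapshot(n); save(p,n+"0.png",s=1.4)
    print(n,p["K"].round(1).tolist(),(-p["R"].T@p["t"]).round(3),p["R"].round(2).tolist())
    X=cloud(p)
    for t in "dapping_block round_block swage_block horn_anvil square_pad round_pad long_pad oval_pad spirit_lamp ring_dish".split():
        r=nets.pinpoint(t,p)
        print(t,[(np.round(q["position"]).tolist(),round(q["p"],2),X[int(q["position"][0]),int(q["position"][1])].round(3).tolist()) for q in r[:3]])
E
```

```text
pics
{'time_s': 0.0, 'q': [-1.326, 0.629, 0.038, 1.518, -0.027, 0.996, -0.02], 'qd': [0.001, -0.001, 0.001, 0.001, 0.001, -0.001, 0.0], 'effort': [0.0, -54.973, 1.144, -18.664, -0.052, 0.023, 0.0], 'eef_pos': [0.199, 0.618, 0.213], 'orientation': [-3.14, 0.0, 2.831], 'force': [-0.314, 0.195, 0.273], 'moment': [-0.014, -0.023, 0.052], 'finger_force': 0.0, 'gripper_width': 0.094}
scene [[409.0, 0.0, 285.4], [0.0, 409.0, 204.1], [0.0, 0.0, 1.0]] [1.466 0.383 0.691] [[-0.37, 0.93, -0.01], [0.53, 0.2, -0.82], [-0.76, -0.31, -0.57]]
dapping_block [([193.0, 203.0], 0.79, [0.604, -0.236, 0.028])]
round_block [([164.0, 222.0], 0.71, [0.406, -0.288, 0.01])]
swage_block [([228.0, 302.0], 0.57, [0.66, 0.097, 0.025])]
horn_anvil [([226.0, 433.0], 0.9, [0.513, 0.417, 0.018])]
square_pad [([183.0, 269.0], 0.7, [0.451, -0.092, 0.007]), ([237.0, 367.0], 0.42, [0.605, 0.26, 0.004])]
round_pad [([173.0, 174.0], 0.73, [0.504, -0.412, 0.006])]
long_pad [([193.0, 393.0], 0.82, [0.372, 0.291, 0.006])]
oval_pad [([266.0, 330.0], 0.78, [0.747, 0.204, 0.005]), ([244.0, 410.0], 0.77, [0.595, 0.373, 0.006]), ([
[... 534 characters left out ...]
e_block [([246.0, 240.0], 0.96, [0.629, 0.103, 0.022]), ([346.0, 346.0], 0.41, [0.358, 0.306, 0.007])]
horn_anvil [([392.0, 278.0], 0.55, [0.481, 0.432, 0.021]), ([155.0, 352.0], 0.22, [0.389, -0.269, 0.012])]
square_pad [([202.0, 325.0], 0.74, [0.446, -0.09, 0.004])]
round_pad [([118.0, 314.0], 0.93, [0.516, -0.426, -0.0])]
long_pad [([344.0, 345.0], 0.77, [0.363, 0.302, 0.008])]
oval_pad [([313.0, 237.0], 0.79, [0.602, 0.268, 0.005]), ([280.0, 180.0], 0.71, [0.748, 0.209, 0.005]), ([361.0, 222.0], 0.66, [0.606, 0.381, 0.006])]
spirit_lamp [([191.0, 248.0], 0.64, [0.644, -0.065, 0.036])]
ring_dish [([260.0, 317.0], 0.86, [0.447, 0.098, 0.006]), ([346.0, 345.0], 0.67, [0.362, 0.305, 0.003])]
```

View pics/scene0.png

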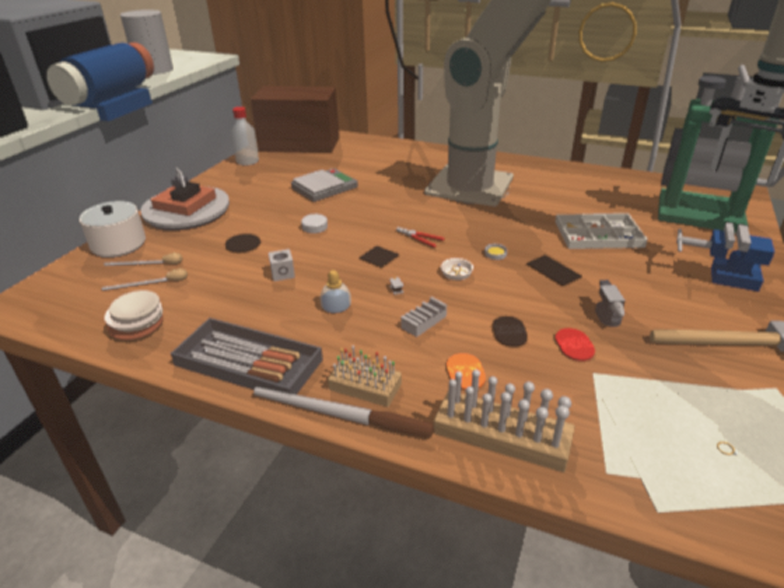

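View pics/side0.png

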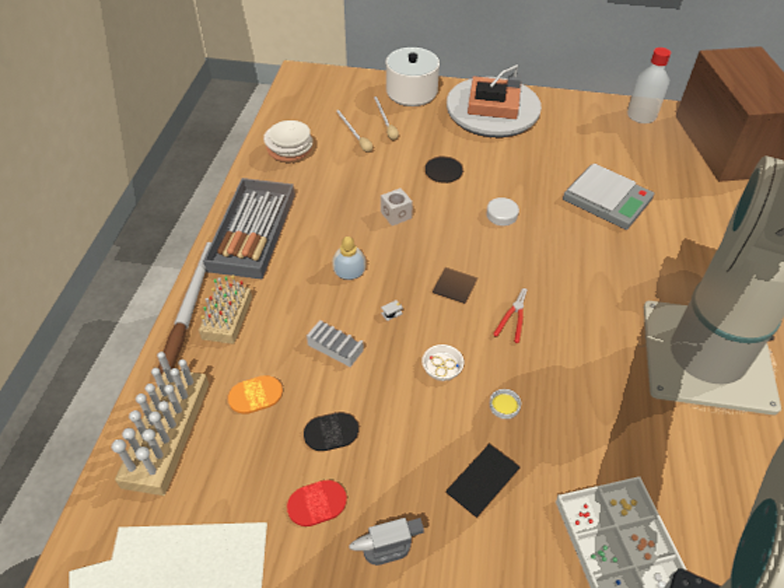

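The scene view shows the lookalikes for the oval pad: orange at (331,266), red at (410,246) and black at (363,237) in native pixels, so black is the one I want. The round block is the disc at (222,160), not the yellow tin at (354,180). The dapping block is the large cube at (202,190), not the tiny block at (283,204). Next I'll fit the poses and crop in on the choice.

```bash
cat >> h.py <<'E'
def plane_pts(p,mask,z):
    v,u=np.nonzero(mask); K=p["K"]
    r=np.stack([(u-K[0,2])/K[0,0],(v-K[1,2])/K[1,1],np.ones(len(u))],-1)@p["R"]
    o=-p["R"].T@p["t"]; return (o+r*((z-o[2])/r[:,2])[:,None])[:,:2]
def rect(P):
    (c,wh,a)=cv2.minAreaRect((P*1000).astype(np.float32)); w,h=wh
    if w<h: w,h=h,w; a+=90
    return np.round(c,1).tolist(),round(w,1),round(h,1),round((a+90)%180-90,1)
def biggest(m):
    n,l,st,_=cv2.connectedComponentsWithStats(m.astype(np.uint8)); 
    return l==1+np.argmax(st[1:,4])
APX=dict(dapping_block=(.595,-.23,.046,.05),round_block=(.39,-.28,.022,.055),swage_block=(.645,.1,.028,.07),horn_anvil=(.49,.43,.053,.08),
 square_pad=(.45,-.09,.006,.07),round_pad=(.51,-.42,.006,.07),long_pad=(.365,.297,.006,.09),oval_pad=(.608,.26,.006,.07))
def fit(p,n):
    x,y,z,r=APX[n]; X=cloud(p); near=np.hypot(X[...,0]-x,X[...,1]-y)<r
    f=p["frame"].astype(int)
    if "pad" in n: m=near&(f.max(2)<75)
    else: m=near&(abs(X[...,2]-z)<.005)
    m=biggest(m); P=plane_pts(p,m,z); return rect(P),m.sum(),X[m][:,2].mean().round(4),P
E
python3 - <<'E'
from h import *
for c in("side","scene"):
    p=imaging.snapshot(c)
    for n in APX:
        r=fit(p,n); print(c,n,r[:3])
    if c=="side": save(p,"crop_side.png",(90,420,150,420),1.8)
E
```

```text
side dapping_block (([583.6, -250.4], 51.5, 49.2, -50.5), np.int64(144), np.float64(0.0445))
side round_block (([371.9, -288.0], 65.0, 61.8, 72.6), np.int64(280), np.float64(0.0212))
side swage_block (([651.2, 88.6], 50.3, 42.0, -21.8), np.int64(228), np.float64(0.0261))
side horn_anvil (([484.3, 423.6], 95.9, 32.0, 25.3), np.int64(615), np.float64(0.0523))
side square_pad (([453.6, -51.9], 61.4, 8.8, -16.2), np.int64(33), np.float64(0.0035))
side round_pad (([506.1, -408.4], 80.4, 75.9, -82.2), np.int64(373), np.float64(0.0044))
side long_pad (([361.6, 298.7], 107.7, 58.7, 57.3), np.int64(1318), np.float64(0.0054))
side oval_pad (([603.6, 257.8], 85.7, 60.2, 24.9), np.int64(789), np.float64(0.0049))
scene dapping_block (([589.8, -252.7], 53.5, 45.7, 38.2), np.int64(110), np.float64(0.0449))
scene round_block (([379.3, -289.2], 67.2, 62.4, 50.9), np.int64(144), np.float64(0.0215))
scene swage_block (([650.7, 89.8], 71.0, 43.0, -19.7), np.int64(206), np.float64(0.0265))
scene horn_anvil (([489.9, 421.4], 97.0, 34.2, 21.7), np.int64(211), np.float64(0.0523))
scene square_pad (([451.9, -83.4], 57.3, 56.6, 75.2), np.int64(170), np.float64(0.006))
scene round_pad (([511.5, -412.3], 72.2, 71.6, 5.0), np.int64(200), np.float64(0.0059))
scene long_pad (([367.4, 296.3], 102.7, 55.8, 56.3), np.int64(332), np.float64(0.0058))
scene oval_pad (([631.9, 265.4], 52.9, 33.3, -59.7), np.int64(137), np.float64(0.0058))
```

View pics/crop_side.png

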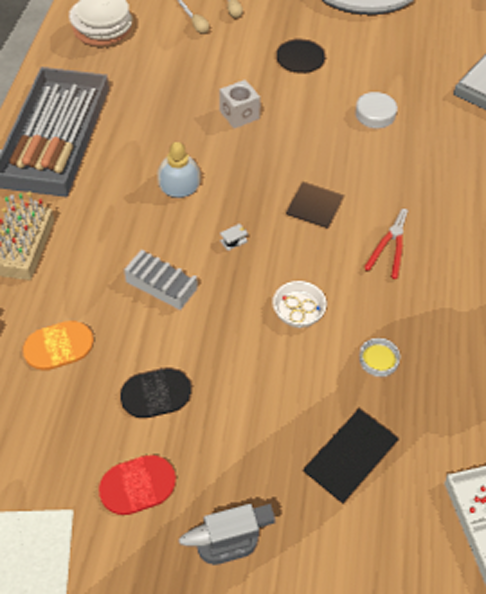

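The black oval pad is in the crop at (156,392), native side (237,308). The red and orange ones are decoys. The anvil's horn points left, toward +x. I'll hover over the anvil first.

```bash
cat >> h.py <<'E'
def go(x,y,z,yawdeg):
    s=observe(); e=s["eef_pos"]; from scipy.spatial.transform import Rotation as Ro
    R=Ro.from_euler("xyz",s["orientation"]).as_matrix()
    d=R.T@(np.array([x,y,z])-e)/.5
    yaw=np.degrees(np.arctan2(R[1,0],R[0,0])); a=(yawdeg-yaw+180)%360-180
    print("go dx %.4f dy %.4f dz %.4f roll %.4f"%(*d,-a/90), "now",np.round(e,4),round(yaw,2),"t",round(s["time_s"],2),"rows",max(np.linalg.norm(d)*8,abs(a)/10.7).round(1))
E
python3 - <<'E'
from h import *
go(.487,.423,.25,204)
E
```

```text
go dx -0.6686 dy -0.1967 dz -0.0731 roll -0.4646 now [0.1988 0.6189 0.2135] 162.19 t 1.2 rows 5.6
```

apply_moves(series=[{"dx": -0.669,"dy": -0.197,"dz": -0.073,"roll": -0.465},{"dx": -0.669,"dy": -0.197,"dz": -0.073,"roll": -0.465},{"dx": -0.669,"dy": -0.197,"dz": -0.073,"roll": -0.465},{"dx": -0.669,"dy": -0.197,"dz": -0.073,"roll": -0.465},{"dx": -0.669,"dy": -0.197,"dz": -0.073,"roll": -0.465},{"dx": -0.669,"dy": -0.197,"dz": -0.073,"roll": -0.465},{"dx": -0.669,"dy": -0.197,"dz": -0.073,"roll": -0.465},{"dx": -0.669,"dy": -0.197,"dz": -0.073,"roll": -0.465},{"dx": -0.669,"dy": -0.197,"dz": -0.073,"roll": -0.465},{"dx": -0.669,"dy": -0.197,"dz": -0.073,"roll": -0.465}], claw=1, newtons=45)

```text
time_s: 2.45
eef_pos: [0.4859, 0.4239, 0.25]
orientation: [3.141, -0.0, -2.72]
force: [-0.1, 0.8, 1.1]
gripper_width: 0.094
finger_force: 0.0
```

```bash
python3 - <<'E'
from h import *
p=imaging.snapshot("wrist"); save(p,"w1.png",s=1.3)
s=observe();print(s["eef_pos"],s["orientation"])
print(p["K"].round(1).tolist(),(-p["R"].T@p["t"]).round(4),p["R"].round(3).tolist())
for n in APX: print(n,[(np.round(q["position"]).tolist(),round(q["p"],2)) for q in nets.pinpoint(n,p)[:3]])
E
```

```text
[0.48612029 0.42365969 0.24993705] [ 3.14134895e+00 -2.60042711e-04 -2.72009296e+00]
[[325.2, 0.0, 275.6], [0.0, 325.2, 207.7], [0.0, 0.0, 1.0]] [0.4178 0.3942 0.421 ] [[-0.41, 0.912, 0.001], [0.882, 0.396, 0.257], [0.234, 0.106, -0.966]]
dapping_block [([55.0, 224.0], 0.6)]
round_block [([56.0, 220.0], 0.49)]
swage_block [([186.0, 49.0], 0.78)]
horn_anvil [([182.0, 272.0], 0.89)]
square_pad [([46.0, 3.0], 0.69)]
round_pad []
long_pad [([56.0, 223.0], 0.97)]
oval_pad [([274.0, 87.0], 0.9), ([243.0, 214.0], 0.68), ([213.0, 129.0], 0.61)]
```

View pics/w1.png

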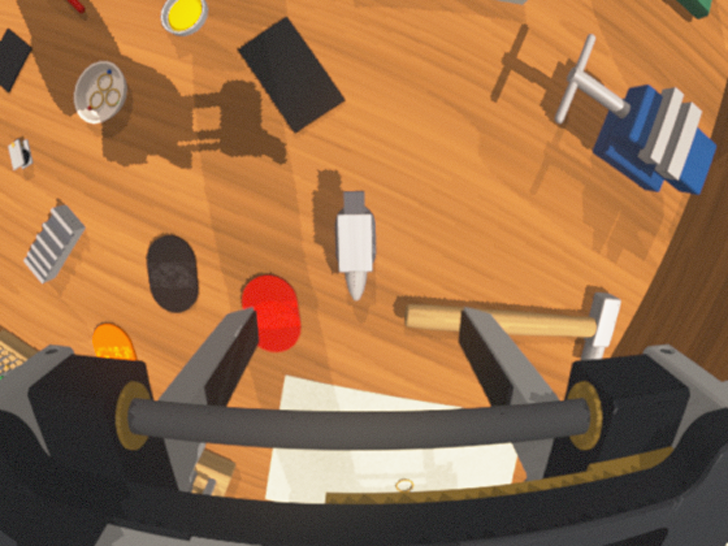

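The wrist view shows the anvil at (272,182), the black oval pad at (133,210), the red pad at (208,240), the long pad at (224,57), the swage at (42,187), and the square pad at the left edge. I'll measure in this frame.

```bash
cat >> h.py <<'E'
def rays(p):
    h,w=p["depth"].shape; v,u=np.mgrid[:h,:w].astype(float); K=p["K"]
    a=(u-K[0,2])/K[0,0]; b=(v-K[1,2])/K[1,1]; th=np.hypot(a,b)
    if abs(K[0,0]-325)<5:
        k=np.where(th>1e-9,np.tan(np.minimum(th,1.5))/np.maximum(th,1e-9),1); a,b=a*k,b*k
    return np.stack([a,b,np.ones_like(a)],-1)
def cloud(p): return (rays(p)*p["depth"][...,None]-p["t"])@p["R"]
def plane_pts(p,mask,z):
    r=rays(p)[mask]@p["R"]; o=-p["R"].T@p["t"]; return (o+r*((z-o[2])/r[:,2])[:,None])[:,:2]
def fit(p,n,tol=.005,apx=None,r=None):
    x,y,z,r0=APX[n]; r=r or r0
    if apx: x,y=apx
    X=cloud(p); near=np.hypot(X[...,0]-x,X[...,1]-y)<r
    f=p["frame"].astype(int)
    if "pad" in n: m=near&(f.max(2)<85)&(np.ptp(f,2)<28)&(X[...,2]<.02)
    else: m=near&(abs(X[...,2]-z)<tol)
    if m.sum()<20: return None,m.sum(),0,0
    m=biggest(m); P=plane_pts(p,m,z); return rect(P),int(m.sum()),X[m][:,2].mean().round(4),P
E
python3 - <<'E'
from h import *
p=imaging.snapshot("wrist"); X=cloud(p)
for n in APX: print(n,fit(p,n)[:3])
f=p["frame"].astype(int)
near=np.hypot(X[...,0]-.487,X[...,1]-.423)<.09
m=biggest(near&(abs(X[...,2]-.053)<.004)&(f.min(2)>120)); print("anvil bright",rect(plane_pts(p,m,.053)),m.sum())
m=biggest(near&(X[...,2]>.03)); q=X[m]; a=np.radians(24.5)
print("full proj", rect(q[:,:2]), X[m][:,2].max())
m=biggest((np.hypot(X[...,0]-.645,X[...,1]-.1)<.08)&(X[...,2]>.012)); print("swage full",rect(X[m][:,:2]),rect(plane_pts(p,m,.028)))
E
```

```text
dapping_block (None, np.int64(0), 0)
round_block (None, np.int64(0), 0)
swage_block (([653.2, 88.0], 52.9, 42.6, -21.5), 514, np.float64(0.0261))
horn_anvil (([485.9, 421.5], 93.2, 30.0, 24.5), 1582, np.float64(0.0527))
square_pad (([447.8, -80.5], 66.2, 63.5, 74.0), 697, np.float64(0.0055))
round_pad (None, np.int64(0), 0)
long_pad (([364.1, 296.8], 106.0, 57.5, 57.1), 3446, np.float64(0.0057))
oval_pad (([605.2, 255.9], 84.0, 57.6, 24.6), 1744, np.float64(0.0056))
anvil bright ([492.4, 424.5], 69.0, 30.0, 24.5) 1270
full proj ([457.9, 414.1], 172.2, 87.9, -67.7) 0.42099199807258436
swage full ([636.1, 93.6], 89.6, 42.1, -21.6) ([632.7, 99.0], 99.1, 48.1, -21.5)
```

```bash
python3 - <<'E'
from h import *
go(.4867,.422,.033,204.5)
E
```

```text
go dx 0.0014 dy -0.0011 dz 0.4339 roll -0.0051 now [0.4871 0.4228 0.25  ] -155.96 t 2.95 rows 3.5
```

apply_moves(series=[{"dx": 0.001,"dy": -0.001,"dz": 0.1,"roll": -0.005},{"dx": 0.001,"dy": -0.001,"dz": 0.2,"roll": -0.005},{"dx": 0.001,"dy": -0.001,"dz": 0.28,"roll": -0.005},{"dx": 0.001,"dy": -0.001,"dz": 0.34,"roll": -0.005},{"dx": 0.001,"dy": -0.001,"dz": 0.39,"roll": -0.005},{"dx": 0.001,"dy": -0.001,"dz": 0.42,"roll": -0.005},{"dx": 0.001,"dy": -0.001,"dz": 0.434,"roll": -0.005},{"dx": 0.001,"dy": -0.001,"dz": 0.434,"roll": -0.005}])

```text
time_s: 3.95
eef_pos: [0.487, 0.4223, 0.0331]
orientation: [3.141, 0.0, -2.714]
force: [-0.1, -0.4, -0.1]
gripper_width: 0.094
finger_force: 0.0
```

apply_moves(series=[{"dx": 0},{"dx": 0},{"dx": 0},{"dx": 0},{"dx": 0},{"dx": 0},{"dx": 0},{"dx": 0}], claw=0)

```text
invalid input
```

apply_moves(series=[{"dx": 0,"dy": 0,"dz": 0,"roll": 0},{"dx": 0,"dy": 0,"dz": 0,"roll": 0},{"dx": 0,"dy": 0,"dz": 0,"roll": 0},{"dx": 0,"dy": 0,"dz": 0,"roll": 0},{"dx": 0,"dy": 0,"dz": 0,"roll": 0},{"dx": 0,"dy": 0,"dz": 0,"roll": 0},{"dx": 0,"dy": 0,"dz": 0,"roll": 0},{"dx": 0,"dy": 0,"dz": 0,"roll": 0}], claw=0)

```text
time_s: 4.95
eef_pos: [0.4872, 0.4214, 0.033]
orientation: [-3.141, -0.0, -2.715]
force: [1.1, -2.3, 0.9]
gripper_width: 0.0297
finger_force: 45.0
```

apply_moves(series=[{"dx": 0,"dy": 0,"dz": -0.05,"roll": 0},{"dx": 0,"dy": 0,"dz": -0.12,"roll": 0},{"dx": 0,"dy": 0,"dz": -0.18,"roll": 0},{"dx": -0.014,"dy": -0.08,"dz": -0.18,"roll": 0},{"dx": -0.032,"dy": -0.18,"dz": -0.18,"roll": 0},{"dx": -0.05,"dy": -0.28,"dz": -0.18,"roll": 0},{"dx": -0.065,"dy": -0.36,"dz": -0.18,"roll": 0},{"dx": -0.074,"dy": -0.4,"dz": -0.18,"roll": 0},{"dx": -0.074,"dy": -0.4,"dz": -0.18,"roll": 0},{"dx": -0.074,"dy": -0.4,"dz": -0.18,"roll": 0}])

```text
time_s: 6.2
eef_pos: [0.6015, 0.2586, 0.1226]
orientation: [3.139, -0.001, -2.711]
force: [-0.6, 0.9, -6.4]
gripper_width: 0.03
finger_force: 45.0
```

```bash
python3 - <<'E'
from h import *
p=imaging.snapshot("wrist"); X=cloud(p); save(p,"w2.png",s=1.2)
for n in ("oval_pad","swage_block","square_pad"): print(n,fit(p,n)[:3])
f=p["frame"].astype(int)
m=(np.hypot(X[...,0]-.605,X[...,1]-.256)<.09)&(abs(X[...,2]-.143)<.006)
m=biggest(m); print("anvil top",rect(plane_pts(p,m,.143)),m.sum(),X[m][:,2].mean())
go(.605,.256,.0395,204.5)
E
```

```text
oval_pad (([598.1, 241.7], 72.0, 49.7, -32.7), 1269, np.float64(0.0057))
swage_block (([653.2, 87.1], 51.8, 41.6, -21.2), 1538, np.float64(0.0262))
square_pad (None, np.int64(0), 0)
anvil top ([592.4, 253.6], 75.4, 51.0, 48.2) 7508 0.14273262493560893
go dx -0.0042 dy -0.0083 dz 0.1665 roll 0.0023 now [0.6015 0.2587 0.1228] -155.3 t 6.25 rows 1.3
```

View pics/w2.png

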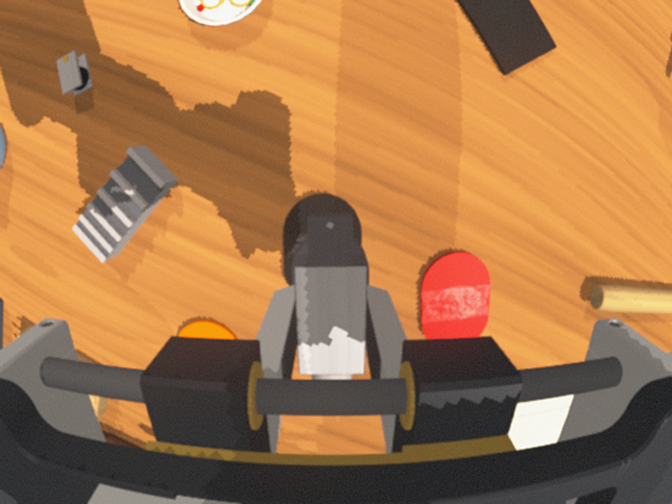

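The wrist view shows the anvil level in the jaws above the black oval pad at (325,240), lined up with it laterally. I'll lower it.

apply_moves(series=[{"dx": 0,"dy": 0,"dz": 0.04,"roll": 0},{"dx": 0,"dy": 0,"dz": 0.08,"roll": 0},{"dx": 0,"dy": 0,"dz": 0.11,"roll": 0},{"dx": 0,"dy": 0,"dz": 0.13,"roll": 0},{"dx": 0,"dy": 0,"dz": 0.145,"roll": 0},{"dx": 0,"dy": 0,"dz": 0.15,"roll": 0},{"dx": 0,"dy": 0,"dz": 0.15,"roll": 0}])

```text
time_s: 7.12
eef_pos: [0.6037, 0.2555, 0.0481]
orientation: [3.142, 0.0, -2.714]
force: [-0.6, 0.3, -5.6]
gripper_width: 0.0296
finger_force: 45.0
```

```bash
python3 - <<'E'
from h import *
go(.6034,.2551,.0395,204.5)
p=imaging.snapshot("side");print(fit(p,"oval_pad")[:3]);X=cloud(p)
m=(np.hypot(X[...,0]-.605,X[...,1]-.256)<.09)&(abs(X[...,2]-.068)<.006);m=biggest(m);print(rect(plane_pts(p,m,.068)),m.sum(),X[m][:,2].mean());save(p,"s2.png",(250,370,170,330),3.5)
E
```

```text
go dx 0.0008 dy -0.0005 dz 0.0173 roll -0.0002 now [0.6037 0.2555 0.0481] -155.52 t 7.12 rows 0.1
(([602.9, 272.4], 83.4, 38.2, 6.0), 288, np.float64(0.0053))
([634.3, 274.3], 15.9, 14.4, 19.1) 33 0.06454485674135614
```

View pics/s2.png

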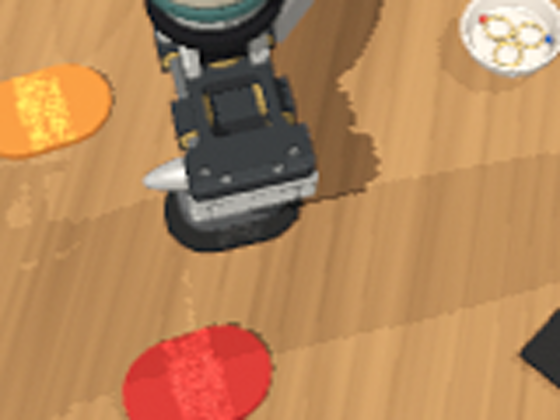

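The crop shows the anvil over the black oval pad at about (235,220). I'll lower it and let go.

apply_moves(series=[{"dx": 0,"dy": 0,"dz": 0.006,"roll": 0},{"dx": 0,"dy": 0,"dz": 0.012,"roll": 0},{"dx": 0,"dy": 0,"dz": 0.016,"roll": 0},{"dx": 0,"dy": 0,"dz": 0.018,"roll": 0},{"dx": 0,"dy": 0,"dz": 0.018,"roll": 0},{"dx": 0,"dy": 0,"dz": 0.018,"roll": 0}])

```text
time_s: 7.92
eef_pos: [0.6034, 0.2555, 0.039]
orientation: [3.142, -0.0, -2.714]
force: [-1.1, -0.4, -4.3]
gripper_width: 0.0297
finger_force: 45.0
```

apply_moves(series=[{"dx": 0,"dy": 0,"dz": 0,"roll": 0},{"dx": 0,"dy": 0,"dz": 0,"roll": 0},{"dx": 0,"dy": 0,"dz": 0,"roll": 0},{"dx": 0,"dy": 0,"dz": 0,"roll": 0},{"dx": 0,"dy": 0,"dz": -0.02,"roll": 0},{"dx": 0,"dy": 0,"dz": -0.08,"roll": 0},{"dx": 0,"dy": 0,"dz": -0.18,"roll": 0},{"dx": 0,"dy": 0,"dz": -0.3,"roll": 0},{"dx": 0,"dy": 0,"dz": -0.4,"roll": 0}], claw=1)

```text
time_s: 9.05
eef_pos: [0.6037, 0.2557, 0.2423]
orientation: [3.141, 0.002, -2.714]
force: [0.7, 0.2, -0.7]
gripper_width: 0.0938
finger_force: 0.0
```

```bash
python3 - <<'E'
from h import *
go(.636,.0936,.26,248.5);go(.636,.0936,.26,158.5)
p=imaging.snapshot("wrist");X=cloud(p)
print(fit(p,"oval_pad")[:3])
m=(np.hypot(X[...,0]-.605,X[...,1]-.256)<.09)&(abs(X[...,2]-.059)<.004);m=biggest(m);print(rect(plane_pts(p,m,.059)),m.sum(),X[m][:,2].mean())
for n in("swage_block","long_pad","square_pad"): print(n,fit(p,n)[:3])
E
```

```text
go dx 0.0756 dy -0.3217 dz -0.0357 roll -0.4889 now [0.6037 0.2557 0.2423] -155.5 t 9.05 rows 4.1
go dx 0.0756 dy -0.3217 dz -0.0357 roll 0.5111 now [0.6037 0.2557 0.2423] -155.5 t 9.05 rows 4.3
(([613.7, 236.0], 78.2, 17.6, 19.8), 485, np.float64(0.0066))
([601.6, 255.1], 91.3, 29.3, 25.0) 1664 0.05885807611285664
swage_block (([654.3, 86.6], 50.8, 41.1, -20.8), 914, np.float64(0.0263))
long_pad (([364.9, 295.6], 105.3, 58.5, 56.8), 2959, np.float64(0.0059))
square_pad (([477.6, -83.7], 70.3, 26.4, -78.7), 382, np.float64(0.0056))
```

The anvil reads (604.8, 256.5) against the pad's (605.2, 255.9), and yaw is good. The swage is next.

apply_moves(series=[{"dx": 0.076,"dy": -0.322,"dz": -0.036,"roll": 0.506},{"dx": 0.076,"dy": -0.322,"dz": -0.036,"roll": 0.506},{"dx": 0.076,"dy": -0.322,"dz": -0.036,"roll": 0.506},{"dx": 0.076,"dy": -0.322,"dz": -0.036,"roll": 0.506},{"dx": 0.076,"dy": -0.322,"dz": -0.036,"roll": 0.506},{"dx": 0.076,"dy": -0.322,"dz": -0.036,"roll": 0.506},{"dx": 0.076,"dy": -0.322,"dz": -0.036,"roll": 0.506},{"dx": 0.076,"dy": -0.322,"dz": -0.036,"roll": 0.506}])

```text
time_s: 10.1
eef_pos: [0.6356, 0.0933, 0.257]
orientation: [3.141, -0.0, 2.775]
force: [-1.3, -0.8, 0.1]
gripper_width: 0.0937
finger_force: 0.0
```

```bash
python3 - <<'E'
from h import *
p=imaging.snapshot("wrist");X=cloud(p)
near=np.hypot(X[...,0]-.636,X[...,1]-.0936)<.08
m=biggest(near&(X[...,2]>.012)); print("full",rect(X[m][:,:2]))
P=X[near&(abs(X[...,2]-.027)<.003)][:,:2]; print("top",rect(P),len(P),rect(plane_pts(p,near&(abs(X[...,2]-.027)<.003),.028)))
for n in("dapping_block","square_pad","round_block","round_pad","long_pad"): print(n,fit(p,n)[:3])
go(.636,.0936,.014,158.5)
save(p,"w3.png",s=1.2)
E
```

```text
full ([607.2, 105.9], 159.5, 88.0, 66.9)
top ([636.0, 93.1], 87.6, 39.7, -21.5) 1163 ([635.7, 93.2], 87.3, 39.6, -21.5)
dapping_block (([587.2, -252.2], 50.5, 48.5, -51.9), 504, np.float64(0.0448))
square_pad (([449.2, -83.0], 64.5, 63.4, 75.6), 1698, np.float64(0.0057))
round_block (([383.7, -273.8], 62.9, 32.5, -25.8), 375, np.float64(0.0212))
round_pad (([524.2, -388.5], 75.8, 26.7, -39.0), 295, np.float64(0.0053))
long_pad (None, np.int64(0), 0)
go dx -0.0006 dy 0.0009 dz 0.4860 roll 0.0053 now [0.6356 0.0933 0.257 ] 158.98 t 10.15 rows 3.9
```

View pics/w3.png

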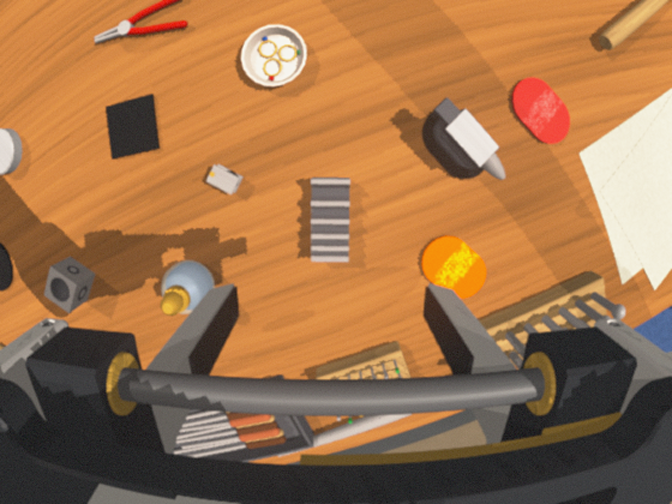

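The view shows the swage at (330,220) lined up between the open jaws, with the lamp at (188,285) clear. I'll descend and grip.

apply_moves(series=[{"dx": -0.001,"dy": 0,"dz": 0.12,"roll": 0.005},{"dx": -0.001,"dy": 0,"dz": 0.24,"roll": 0.005},{"dx": -0.001,"dy": 0,"dz": 0.34,"roll": 0.005},{"dx": -0.001,"dy": 0,"dz": 0.41,"roll": 0.005},{"dx": -0.001,"dy": 0,"dz": 0.45,"roll": 0.005},{"dx": -0.001,"dy": 0,"dz": 0.475,"roll": 0.005},{"dx": -0.001,"dy": 0,"dz": 0.488,"roll": 0.005},{"dx": -0.001,"dy": 0,"dz": 0.488,"roll": 0.005}])

```text
time_s: 11.15
eef_pos: [0.6366, 0.0931, 0.0135]
orientation: [3.141, 0.001, 2.766]
force: [0.0, -0.0, -0.3]
gripper_width: 0.0936
finger_force: 0.0
```

apply_moves(series=[{"dx": 0,"dy": 0,"dz": 0,"roll": 0},{"dx": 0,"dy": 0,"dz": 0,"roll": 0},{"dx": 0,"dy": 0,"dz": 0,"roll": 0},{"dx": 0,"dy": 0,"dz": 0,"roll": 0},{"dx": 0,"dy": 0,"dz": 0,"roll": 0},{"dx": 0,"dy": 0,"dz": 0,"roll": 0},{"dx": 0,"dy": 0,"dz": 0,"roll": 0},{"dx": 0,"dy": 0,"dz": -0.04,"roll": 0},{"dx": 0,"dy": 0,"dz": -0.12,"roll": 0},{"dx": 0,"dy": 0,"dz": -0.24,"roll": 0},{"dx": 0,"dy": 0,"dz": -0.24,"roll": 0}], claw=0)

```text
time_s: 12.52
eef_pos: [0.6401, 0.0939, 0.1388]
orientation: [3.136, 0.009, 2.766]
force: [1.0, -0.8, -6.4]
gripper_width: 0.0397
finger_force: 45.0
```

```bash
python3 - <<'E'
from h import *
go(.3645,.2965,.133,237)
E
```

```text
go dx 0.6614 dy 0.1750 dz 0.0065 roll -0.8722 now [0.6401 0.0939 0.1388] 158.5 t 12.53 rows 7.3
```

apply_moves(series=[{"dx": 0.06,"dy": 0.016,"dz": 0,"roll": -0.08},{"dx": 0.14,"dy": 0.038,"dz": 0,"roll": -0.19},{"dx": 0.22,"dy": 0.06,"dz": 0,"roll": -0.3},{"dx": 0.3,"dy": 0.082,"dz": 0,"roll": -0.41},{"dx": 0.38,"dy": 0.104,"dz": 0,"roll": -0.52},{"dx": 0.46,"dy": 0.126,"dz": 0,"roll": -0.63},{"dx": 0.54,"dy": 0.148,"dz": 0,"roll": -0.74},{"dx": 0.61,"dy": 0.167,"dz": 0,"roll": -0.82},{"dx": 0.654,"dy": 0.179,"dz": 0,"roll": -0.872},{"dx": 0.654,"dy": 0.179,"dz": 0,"roll": -0.872},{"dx": 0.654,"dy": 0.179,"dz": 0,"roll": -0.872},{"dx": 0.654,"dy": 0.179,"dz": 0,"roll": -0.872}])

```text
time_s: 14.02
eef_pos: [0.3657, 0.2951, 0.1328]
orientation: [-3.141, -0.0, -2.15]
force: [0.2, 0.3, -5.9]
gripper_width: 0.0396
finger_force: 45.0
```

```bash
python3 - <<'E'
from h import *
go(.3645,.2965,.0195,237)
p=imaging.snapshot("wrist");X=cloud(p)
print(fit(p,"long_pad")[:3]); 
near=np.hypot(X[...,0]-.3645,X[...,1]-.2965)<.08
m=near&(abs(X[...,2]-.147)<.005);print("block",rect(plane_pts(p,m,.148)),m.sum())
save(p,"w4.png",s=1.2)
E
```

```text
go dx -0.0011 dy 0.0036 dz 0.2266 roll -0.0020 now [0.3657 0.2951 0.1328] -123.18 t 14.03 rows 1.8
(([343.0, 264.0], 57.5, 29.0, -33.1), 1986, np.float64(0.0058))
block ([361.4, 290.1], 74.7, 64.1, 56.8) 6768
```

View pics/w4.png

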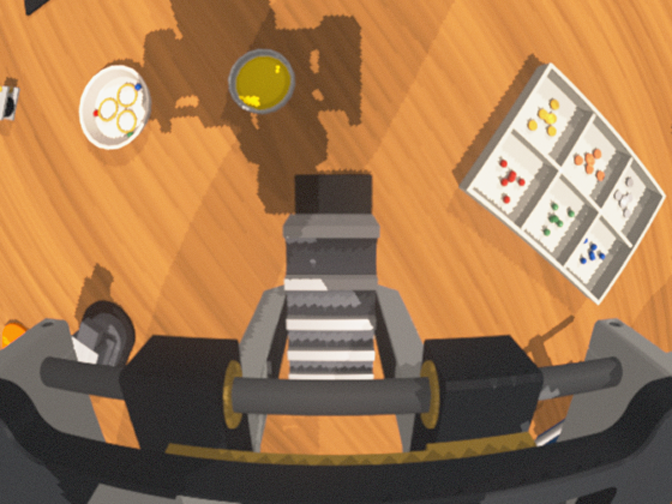

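The swage is held square above the long pad, with the pad showing at (333,195) behind it and the axes parallel. I'll lower and release it.

apply_moves(series=[{"dx": 0,"dy": 0,"dz": 0.06,"roll": 0},{"dx": 0,"dy": 0,"dz": 0.12,"roll": 0},{"dx": 0,"dy": 0,"dz": 0.165,"roll": 0},{"dx": 0,"dy": 0,"dz": 0.19,"roll": 0},{"dx": 0,"dy": 0,"dz": 0.205,"roll": 0},{"dx": 0,"dy": 0,"dz": 0.212,"roll": 0},{"dx": 0,"dy": 0,"dz": 0.218,"roll": 0},{"dx": 0,"dy": 0,"dz": 0.223,"roll": 0},{"dx": 0,"dy": 0,"dz": 0.227,"roll": 0},{"dx": 0,"dy": 0,"dz": 0.227,"roll": 0},{"dx": 0,"dy": 0,"dz": 0.227,"roll": 0}])

```text
time_s: 15.45
eef_pos: [0.3647, 0.2962, 0.0196]
orientation: [3.142, 0.0, -2.147]
force: [0.2, 0.3, -4.7]
gripper_width: 0.0394
finger_force: 45.0
```

apply_moves(series=[{"dx": 0,"dy": 0,"dz": 0,"roll": 0},{"dx": 0,"dy": 0,"dz": 0,"roll": 0},{"dx": 0,"dy": 0,"dz": 0,"roll": 0},{"dx": 0,"dy": 0,"dz": 0,"roll": 0},{"dx": 0,"dy": 0,"dz": -0.02,"roll": 0},{"dx": 0,"dy": 0,"dz": -0.08,"roll": 0},{"dx": 0,"dy": 0,"dz": -0.18,"roll": 0},{"dx": 0,"dy": 0,"dz": -0.3,"roll": 0},{"dx": 0,"dy": 0,"dz": -0.42,"roll": 0},{"dx": 0,"dy": 0,"dz": -0.46,"roll": 0}], claw=1)

```text
time_s: 16.7
eef_pos: [0.3656, 0.2973, 0.2537]
orientation: [-3.139, 0.006, -2.147]
force: [-0.1, -0.2, 0.0]
gripper_width: 0.094
finger_force: 0.0
```

```bash
python3 - <<'E'
from h import *
p=imaging.snapshot("wrist");X=cloud(p)
near=np.hypot(X[...,0]-.3645,X[...,1]-.2965)<.08
m=near&(abs(X[...,2]-.033)<.003);print("block",rect(plane_pts(p,m,.034)),m.sum())
# pad outline: pad dark + block pixels, on z=.006
f=p["frame"].astype(int); m=near&((f.max(2)<85)&(np.ptp(f,2)<28)&(X[...,2]<.009)); print("pad",rect(plane_pts(p,biggest(m),.006)),m.sum())
save(p,"w5.png",s=1.0)
go(.587,-.252,.26,218)
go(.587,-.252,.26,128)
E
```

```text
block ([364.8, 297.9], 87.6, 40.0, 56.8) 1221
pad ([363.3, 295.9], 104.3, 57.0, 57.5) 1024
go dx 0.6807 dy -0.9695 dz -0.0132 roll 0.2108 now [0.3661 0.2976 0.2546] -123.03 t 16.75 rows 9.5
go dx 0.6807 dy -0.9695 dz -0.0132 roll 1.2108 now [0.3661 0.2976 0.2546] -123.03 t 16.75 rows 10.2
```

Swage placed, offset about 2 mm. On to the cube.

apply_moves(series=[{"dx": 0.681,"dy": -0.97,"dz": -0.013,"roll": 1},{"dx": 0.681,"dy": -0.97,"dz": -0.013,"roll": 1},{"dx": 0.681,"dy": -0.97,"dz": -0.013,"roll": 1},{"dx": 0.681,"dy": -0.97,"dz": -0.013,"roll": 1},{"dx": 0.681,"dy": -0.97,"dz": -0.013,"roll": 1},{"dx": 0.681,"dy": -0.97,"dz": -0.013,"roll": 1},{"dx": 0.681,"dy": -0.97,"dz": -0.013,"roll": 1},{"dx": 0.681,"dy": -0.97,"dz": -0.013,"roll": 1},{"dx": 0.681,"dy": -0.97,"dz": -0.013,"roll": 1},{"dx": 0.681,"dy": -0.97,"dz": -0.013,"roll": 1},{"dx": 0.681,"dy": -0.97,"dz": -0.013,"roll": 1},{"dx": 0.681,"dy": -0.97,"dz": -0.013,"roll": 1}])

```text
time_s: 18.25
eef_pos: [0.5852, -0.2519, 0.2553]
orientation: [3.141, -0.002, 2.566]
force: [-0.1, 0.8, 0.0]
gripper_width: 0.094
finger_force: 0.0
```

apply_moves(series=[{"dx": 0,"dy": 0,"dz": 0,"roll": 0.21},{"dx": 0,"dy": 0,"dz": 0,"roll": 0.21},{"dx": 0,"dy": 0,"dz": 0,"roll": 0.21},{"dx": 0,"dy": 0,"dz": 0,"roll": 0.21}])

```text
time_s: 18.75
eef_pos: [0.5857, -0.2524, 0.2561]
orientation: [3.141, -0.0, 2.239]
force: [-0.6, 0.7, -0.2]
gripper_width: 0.0939
finger_force: 0.0
```

```bash
cat >> h.py <<'E'
def circ(P):
    h=cv2.convexHull((P*1000).astype(np.float32))[:,0]
    from scipy.optimize import least_squares
    r=least_squares(lambda q:np.hypot(h[:,0]-q[0],h[:,1]-q[1])-q[2],[*h.mean(0),35],loss="soft_l1").x; return r.round(1)
E
python3 - <<'E'
from h import *
p=imaging.snapshot("wrist");X=cloud(p)
near=np.hypot(X[...,0]-.587,X[...,1]+.252)<.06
m=near&(abs(X[...,2]-.045)<.003);print("block",rect(plane_pts(p,m,.046)),m.sum())
print("sqpad",fit(p,"square_pad",apx=(.449,-.083))[:3])
for n,a in(("round_block",(.38,-.288)),("round_pad",(.512,-.413))):
    r=fit(p,n,apx=a); print(n,r[:3],circ(r[3]) if r[1]>20 else 0)
go(.587,-.252,.033,128)
save(p,"w6.png",s=1.2)
E
```

```text
block ([586.1, -254.5], 46.5, 45.4, -51.0) 1021
sqpad (([448.7, -85.2], 64.3, 64.1, -14.2), 2027, np.float64(0.0059))
round_block (([376.1, -291.3], 63.1, 61.6, 34.6), 1594, np.float64(0.0216)) [ 375.8 -291.3   31.7]
round_pad (([500.3, -409.6], 80.6, 62.2, 74.0), 1696, np.float64(0.0057)) [ 509.  -412.4   40.2]
go dx -0.0006 dy 0.0028 dz 0.4461 roll 0.0028 now [ 0.5857 -0.2527  0.2561] 128.25 t 18.8 rows 3.6
```

View pics/w6.png

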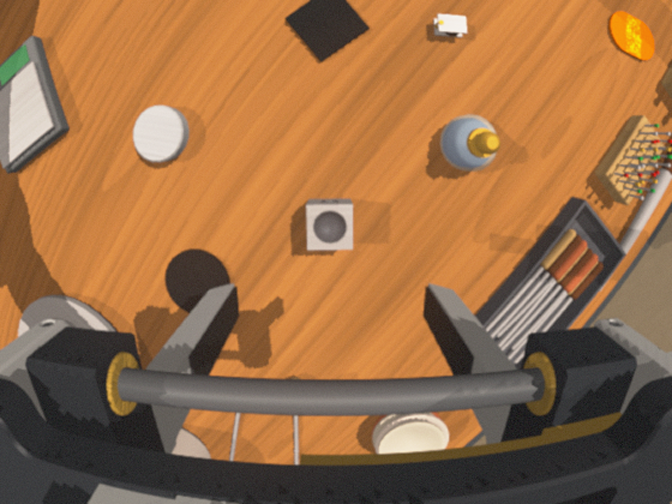

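The view shows the cube at (330,225) square between the jaws. The square pad is at (328,22), the round block at (160,135) and the round pad at (200,280). I'll grip the cube.

apply_moves(series=[{"dx": -0.003,"dy": -0.002,"dz": 0.12,"roll": -0.008},{"dx": -0.003,"dy": -0.002,"dz": 0.24,"roll": -0.008},{"dx": -0.003,"dy": -0.002,"dz": 0.34,"roll": -0.008},{"dx": -0.003,"dy": -0.002,"dz": 0.41,"roll": -0.008},{"dx": -0.003,"dy": -0.002,"dz": 0.45,"roll": -0.008},{"dx": -0.003,"dy": -0.002,"dz": 0.47,"roll": -0.008},{"dx": -0.003,"dy": -0.002,"dz": 0.478,"roll": -0.008},{"dx": -0.003,"dy": -0.002,"dz": 0.478,"roll": -0.008}])

```text
time_s: 19.8
eef_pos: [0.5865, -0.2557, 0.0179]
orientation: [3.141, 0.001, 2.248]
force: [-0.3, 0.1, 0.1]
gripper_width: 0.094
finger_force: 0.0
```

apply_moves(series=[{"dx": 0,"dy": 0,"dz": 0,"roll": 0},{"dx": 0,"dy": 0,"dz": 0,"roll": 0},{"dx": 0,"dy": 0,"dz": 0,"roll": 0},{"dx": 0,"dy": 0,"dz": 0,"roll": 0},{"dx": 0,"dy": 0,"dz": 0,"roll": 0},{"dx": 0,"dy": 0,"dz": 0,"roll": 0},{"dx": 0,"dy": 0,"dz": 0,"roll": 0}], claw=0)

```text
time_s: 20.68
eef_pos: [0.5861, -0.2553, 0.017]
orientation: [3.141, 0.0, 2.248]
force: [-0.5, 0.8, 0.3]
gripper_width: 0.0455
finger_force: 45.0
```

```bash
python3 - <<'E'
from h import *
go(.449,-.084,.137,165.5)
E
```

```text
go dx 0.4388 dy 0.0012 dz -0.2401 roll -0.4077 now [ 0.5861 -0.2553  0.017 ] 128.81 t 20.68 rows 4.0
```

apply_moves(series=[{"dx": 0,"dy": 0,"dz": -0.05,"roll": 0},{"dx": 0,"dy": 0,"dz": -0.14,"roll": 0},{"dx": 0.02,"dy": 0,"dz": -0.22,"roll": -0.03},{"dx": 0.08,"dy": 0,"dz": -0.24,"roll": -0.09},{"dx": 0.16,"dy": 0.001,"dz": -0.24,"roll": -0.17},{"dx": 0.25,"dy": 0.001,"dz": -0.24,"roll": -0.26},{"dx": 0.34,"dy": 0.001,"dz": -0.24,"roll": -0.34},{"dx": 0.41,"dy": 0.001,"dz": -0.24,"roll": -0.39},{"dx": 0.438,"dy": 0.001,"dz": -0.24,"roll": -0.408},{"dx": 0.438,"dy": 0.001,"dz": -0.24,"roll": -0.408},{"dx": 0.438,"dy": 0.001,"dz": -0.24,"roll": -0.408}])

```text
time_s: 22.05
eef_pos: [0.4504, -0.0858, 0.137]
orientation: [-3.141, 0.002, 2.887]
force: [-0.1, 0.4, -6.0]
gripper_width: 0.0458
finger_force: 45.0
```

```bash
python3 - <<'E'
from h import *
go(.449,-.084,.0232,165.5)
p=imaging.snapshot("wrist"); save(p,"w7.png",s=1.2)
p=imaging.snapshot("scene"); save(p,"sc7.png",(120,220,180,340),3)
E
```

```text
go dx 0.0039 dy 0.0028 dz 0.2276 roll -0.0011 now [ 0.4504 -0.0858  0.137 ] 165.4 t 22.05 rows 1.8
```

View pics/w7.png

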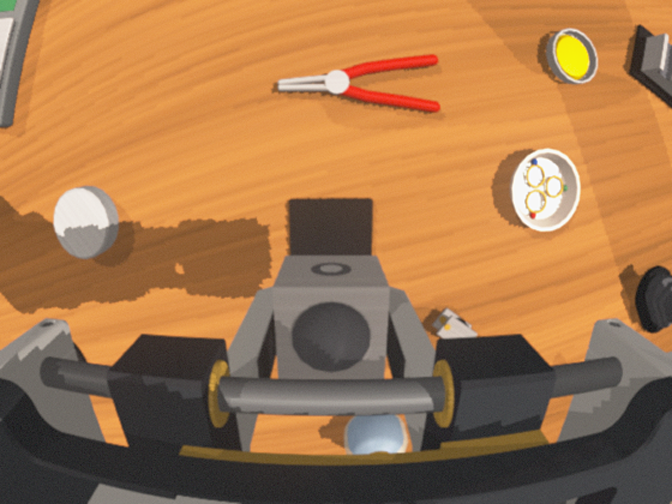

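The cube is square over the square pad, which shows at (330,225), and it is centred laterally. I'll lower and release it.

apply_moves(series=[{"dx": 0.001,"dy": 0,"dz": 0.06,"roll": 0},{"dx": 0.001,"dy": 0,"dz": 0.12,"roll": 0},{"dx": 0.001,"dy": 0,"dz": 0.165,"roll": 0},{"dx": 0.001,"dy": 0,"dz": 0.19,"roll": 0},{"dx": 0.001,"dy": 0,"dz": 0.205,"roll": 0},{"dx": 0.001,"dy": 0,"dz": 0.213,"roll": 0},{"dx": 0.001,"dy": 0,"dz": 0.219,"roll": 0},{"dx": 0.001,"dy": 0,"dz": 0.224,"roll": 0},{"dx": 0.001,"dy": 0,"dz": 0.227,"roll": 0},{"dx": 0.001,"dy": 0,"dz": 0.227,"roll": 0},{"dx": 0.001,"dy": 0,"dz": 0.227,"roll": 0}])

```text
time_s: 23.52
eef_pos: [0.4486, -0.0843, 0.0235]
orientation: [3.142, 0.0, 2.889]
force: [0.3, -0.1, -6.0]
gripper_width: 0.0459
finger_force: 45.0
```

apply_moves(series=[{"dx": 0,"dy": 0,"dz": 0,"roll": 0},{"dx": 0,"dy": 0,"dz": 0,"roll": 0},{"dx": 0,"dy": 0,"dz": 0,"roll": 0},{"dx": 0,"dy": 0,"dz": 0,"roll": 0},{"dx": 0,"dy": 0,"dz": -0.02,"roll": 0},{"dx": 0,"dy": 0,"dz": -0.08,"roll": 0},{"dx": 0,"dy": 0,"dz": -0.18,"roll": 0},{"dx": 0,"dy": 0,"dz": -0.3,"roll": 0},{"dx": 0,"dy": 0,"dz": -0.42,"roll": 0},{"dx": 0,"dy": 0,"dz": -0.46,"roll": 0}], claw=1)

```text
time_s: 24.78
eef_pos: [0.4501, -0.0846, 0.2578]
orientation: [3.141, 0.007, 2.889]
force: [0.1, 0.5, -0.0]
gripper_width: 0.094
finger_force: 0.0
```

```bash
python3 - <<'E'
from h import *
p=imaging.snapshot("wrist");X=cloud(p)
near=np.hypot(X[...,0]-.449,X[...,1]+.084)<.06
m=near&(abs(X[...,2]-.051)<.003);print("block",rect(plane_pts(p,m,.052)),m.sum())
for n,a in(("round_block",(.376,-.291)),("round_pad",(.51,-.412))):
    r=fit(p,n,apx=a); print(n,r[:3],circ(r[3]) if r[1]>20 else 0)
go(.376,-.291,.26,90)
E
```

```text
block ([448.5, -83.2], 46.2, 45.6, -15.2) 1027
round_block (([374.4, -290.9], 63.2, 62.8, 72.1), 1436, np.float64(0.0215)) [ 374.2 -290.6   31.9]
round_pad (([496.3, -408.0], 80.8, 57.1, 75.4), 1072, np.float64(0.0055)) [ 506.8 -410.4   39.7]
go dx 0.0413 dy -0.4369 dz -0.0036 roll 0.8390 now [ 0.4507 -0.0847  0.2586] 165.51 t 24.82 rows 7.1
```

apply_moves(series=[{"dx": 0.041,"dy": -0.437,"dz": -0.003,"roll": 0.839},{"dx": 0.041,"dy": -0.437,"dz": -0.003,"roll": 0.839},{"dx": 0.041,"dy": -0.437,"dz": -0.003,"roll": 0.839},{"dx": 0.041,"dy": -0.437,"dz": -0.003,"roll": 0.839},{"dx": 0.041,"dy": -0.437,"dz": -0.003,"roll": 0.839},{"dx": 0.041,"dy": -0.437,"dz": -0.003,"roll": 0.839},{"dx": 0.041,"dy": -0.437,"dz": -0.003,"roll": 0.839},{"dx": 0.041,"dy": -0.437,"dz": -0.003,"roll": 0.839},{"dx": 0.041,"dy": -0.437,"dz": -0.003,"roll": 0.839},{"dx": 0.041,"dy": -0.437,"dz": -0.003,"roll": 0.839},{"dx": 0.041,"dy": -0.437,"dz": -0.003,"roll": 0.839},{"dx": 0.041,"dy": -0.437,"dz": -0.003,"roll": 0.839}])

```text
time_s: 26.32
eef_pos: [0.374, -0.2908, 0.255]
orientation: [3.142, -0.0, 1.571]
force: [-0.6, 0.6, -0.2]
gripper_width: 0.0939
finger_force: 0.0
```

```bash
python3 - <<'E'
from h import *
p=imaging.snapshot("wrist");X=cloud(p)
for n,a in(("round_block",(.376,-.291)),("round_pad",(.51,-.412))):
    r=fit(p,n,apx=a); print(n,r[:3],circ(r[3]) if r[1]>20 else 0)
go(.3755,-.291,.012,90)
save(p,"w8.png",s=1.2)
E
```

```text
round_block (([373.9, -292.0], 62.2, 61.9, 0.1), 1903, np.float64(0.0215)) [ 374.4 -291.7   31.4]
round_pad (([482.8, -420.3], 76.3, 27.9, -70.6), 523, np.float64(0.0057)) [ 507.  -412.4   39.9]
go dx -0.0004 dy 0.0029 dz 0.4859 roll 0.0003 now [ 0.374  -0.2908  0.255 ] 90.03 t 26.38 rows 3.9
```

View pics/w8.png

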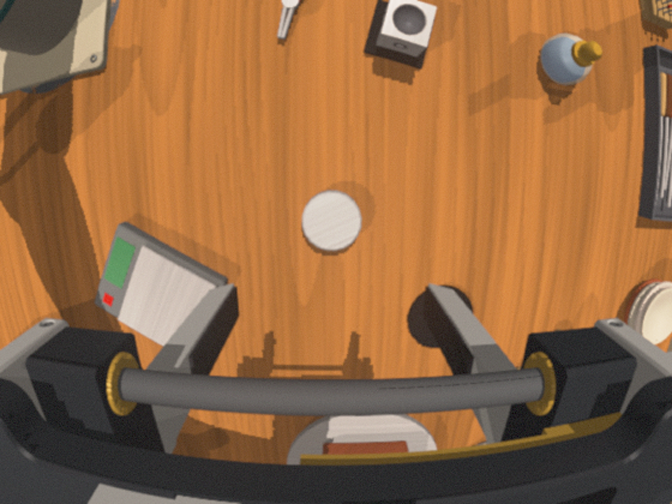

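The view shows the round block at (331,220) between the jaws. The scale at (225,280) is clear of the left finger, and the round pad is at (440,318). I'll grip it.

apply_moves(series=[{"dx": -0.001,"dy": 0,"dz": 0.12,"roll": 0},{"dx": -0.001,"dy": 0,"dz": 0.24,"roll": 0},{"dx": -0.001,"dy": 0,"dz": 0.34,"roll": 0},{"dx": -0.001,"dy": 0,"dz": 0.41,"roll": 0},{"dx": -0.001,"dy": 0,"dz": 0.45,"roll": 0},{"dx": -0.001,"dy": 0,"dz": 0.475,"roll": 0},{"dx": -0.001,"dy": 0,"dz": 0.486,"roll": 0},{"dx": -0.001,"dy": 0,"dz": 0.486,"roll": 0}])

```text
time_s: 27.38
eef_pos: [0.3743, -0.2915, 0.0122]
orientation: [3.141, 0.0, 1.571]
force: [0.4, 0.3, 0.1]
gripper_width: 0.0935
finger_force: 0.0
```

apply_moves(series=[{"dx": 0,"dy": 0,"dz": 0,"roll": 0},{"dx": 0,"dy": 0,"dz": 0,"roll": 0},{"dx": 0,"dy": 0,"dz": 0,"roll": 0},{"dx": 0,"dy": 0,"dz": 0,"roll": 0},{"dx": 0,"dy": 0,"dz": 0,"roll": 0},{"dx": 0,"dy": 0,"dz": 0,"roll": 0},{"dx": 0,"dy": 0,"dz": -0.05,"roll": 0},{"dx": 0,"dy": 0,"dz": -0.14,"roll": 0},{"dx": 0,"dy": 0,"dz": -0.24,"roll": 0},{"dx": 0,"dy": 0,"dz": -0.24,"roll": 0},{"dx": 0,"dy": 0,"dz": -0.24,"roll": 0}], claw=0)

```text
time_s: 28.75
eef_pos: [0.373, -0.2901, 0.1307]
orientation: [-3.139, -0.002, 1.571]
force: [0.1, 0.5, -6.2]
gripper_width: 0.0632
finger_force: 45.0
```

```bash
python3 - <<'E'
from h import *
p=imaging.snapshot("wrist");X=cloud(p)
r=fit(p,"round_pad",apx=(.51,-.412)); print(r[:3],circ(r[3]))
go(.508,-.4122,.132,90)
E
```

```text
(([498.3, -377.9], 33.5, 24.5, 51.5), 184, np.float64(0.005)) [ 500.7 -382.7   16.2]
go dx -0.2445 dy 0.2704 dz -0.0050 roll 0.0003 now [ 0.3728 -0.29    0.1303] 90.03 t 28.8 rows 2.9
```

apply_moves(series=[{"dx": -0.03,"dy": 0.033,"dz": 0,"roll": 0},{"dx": -0.09,"dy": 0.1,"dz": 0,"roll": 0},{"dx": -0.16,"dy": 0.177,"dz": 0,"roll": 0},{"dx": -0.22,"dy": 0.244,"dz": 0,"roll": 0},{"dx": -0.241,"dy": 0.267,"dz": 0,"roll": 0},{"dx": -0.241,"dy": 0.267,"dz": 0,"roll": 0},{"dx": -0.241,"dy": 0.267,"dz": 0,"roll": 0},{"dx": -0.241,"dy": 0.267,"dz": 0,"roll": 0}])

```text
time_s: 29.8
eef_pos: [0.5066, -0.4108, 0.1313]
orientation: [-3.14, -0.002, 1.571]
force: [-0.7, -0.2, -5.0]
gripper_width: 0.0632
finger_force: 45.0
```

```bash
python3 - <<'E'
from h import *
go(.508,-.4122,.019,90)
p=imaging.snapshot("wrist");save(p,"w9.png",s=1.2)
E
```

```text
go dx -0.0032 dy 0.0032 dz 0.2247 roll 0.0000 now [ 0.5066 -0.4108  0.1313] 90.0 t 29.8 rows 1.8
```

View pics/w9.png

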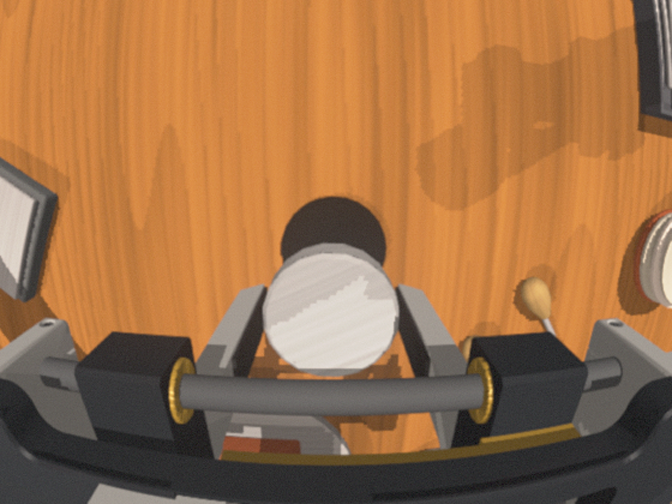

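The disc at (332,312) lines up with the round pad, which shows behind it at (334,240). I'll lower and release it.

apply_moves(series=[{"dx": 0,"dy": 0,"dz": 0.06,"roll": 0},{"dx": 0,"dy": 0,"dz": 0.12,"roll": 0},{"dx": 0,"dy": 0,"dz": 0.165,"roll": 0},{"dx": 0,"dy": 0,"dz": 0.19,"roll": 0},{"dx": 0,"dy": 0,"dz": 0.205,"roll": 0},{"dx": 0,"dy": 0,"dz": 0.213,"roll": 0},{"dx": 0,"dy": 0,"dz": 0.219,"roll": 0},{"dx": 0,"dy": 0,"dz": 0.224,"roll": 0},{"dx": 0,"dy": 0,"dz": 0.227,"roll": 0},{"dx": 0,"dy": 0,"dz": 0.227,"roll": 0},{"dx": 0,"dy": 0,"dz": 0.227,"roll": 0}])

```text
time_s: 31.22
eef_pos: [0.5076, -0.4118, 0.0185]
orientation: [3.142, 0.0, 1.571]
force: [-0.7, 0.5, -5.6]
gripper_width: 0.0633
finger_force: 45.0
```

apply_moves(series=[{"dx": 0,"dy": 0,"dz": 0,"roll": 0},{"dx": 0,"dy": 0,"dz": 0,"roll": 0},{"dx": 0,"dy": 0,"dz": 0,"roll": 0},{"dx": 0,"dy": 0,"dz": 0,"roll": 0},{"dx": 0,"dy": 0,"dz": -0.02,"roll": 0},{"dx": 0,"dy": 0,"dz": -0.08,"roll": 0},{"dx": 0,"dy": 0,"dz": -0.18,"roll": 0},{"dx": 0,"dy": 0,"dz": -0.3,"roll": 0},{"dx": 0,"dy": 0,"dz": -0.42,"roll": 0},{"dx": 0,"dy": 0,"dz": -0.46,"roll": 0},{"dx": 0,"dy": 0,"dz": -0.46,"roll": 0}], claw=1)

```text
time_s: 32.6
eef_pos: [0.5083, -0.4125, 0.251]
orientation: [3.138, 0.003, 1.571]
force: [0.0, -0.4, -0.2]
gripper_width: 0.0942
finger_force: 0.0
```

```bash
python3 - <<'E'
from h import *
p=imaging.snapshot("wrist");X=cloud(p);save(p,"w10.png",(120,320,140,420),2.4)
near=np.hypot(X[...,0]-.508,X[...,1]+.412)<.06
m=near&(abs(X[...,2]-.028)<.004);print("disc",circ(plane_pts(p,m,.028)),X[m][:,2].mean())
f=p["frame"].astype(int);m=near&(((f.max(2)<85)&(np.ptp(f,2)<28)&(X[...,2]<.012)));m=biggest(m);print("pad",circ(plane_pts(p,m,.006)),rect(plane_pts(p,m,.006)))
s=imaging.snapshot("side");save(s,"final.png",s=1.4)
for n,z in(("spirit_lamp",0),("ring_dish",0)): print(n,nets.pinpoint(n,s)[0]["position"])
E
```

```text
disc [ 507.3 -412.    31.4] 0.0275868364496533
pad [ 508.3 -413.5   40.1] ([508.4, -413.0], 79.5, 78.4, 90.0)
spirit_lamp [192.4, 249.4]
ring_dish [262.1, 316.7]
```

View pics/w10.png

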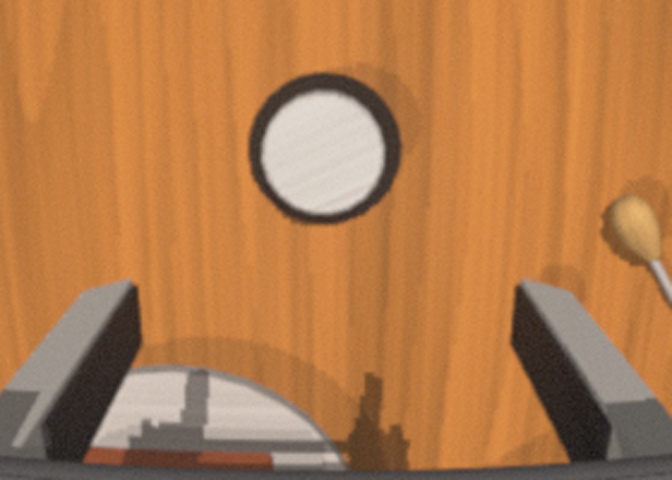

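View pics/final.png

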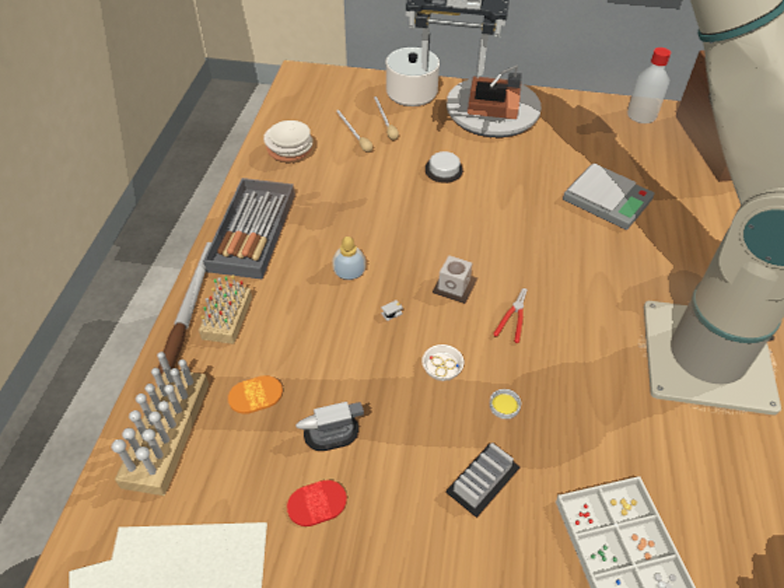

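All four blocks are centred on their pads: disc (444,165), cube (455,280), anvil (332,425) and swage (483,478). The lamp and dish haven't moved, and the arm is clear.

```bash
python3 -c "
from h import *
print(sign_off())"
```

```text
the job is handed in; nothing more can be done
None
```

I set all four blocks on their matching pads, each measured within about 3 mm of centre and squared up, left the spirit lamp and ring dish where they stood, and handed the job in at about 33 s; the verdict was not shown.

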